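# Close up the wood-type case

### The arm

A 6-joint arm with a two-finger parallel gripper is mounted at the origin on the work surface. World frame = base frame: x ahead of the robot, y to its left, z up, the work surface at z = 0. Lengths are in mm, angles in rad, forces in N, time in s.
With the tool pointing down it reaches from about 275 to 1000 mm from the base axis. Payload 8.4 kg.
Tool frame: the origin (TCP) lies on the centre line of the jaws, within the pads' length; the fingertips stand 25 mm ahead of it and the grasp point (between the pads) lies 6 mm ahead of it; z points along the fingers, x is the direction in which the jaws open and shut, and the axes are right-handed (so a half turn about z gives the same grasp; the last joint's range is limited). The gripper opens to 85 mm and grips with 20 to 120 N. Pads are 22 mm wide; open, the fingers measure 114 mm over their backs; the gripper's body (76 mm by 85 mm) begins 54 mm behind the grasp point. The pads swing forward as they close: fully open they stand 13 mm farther back than shut.
Start: joints at [-1.138, 0.353, 1.633, -0, 1.155, -0.002], TCP at [263.267, -566.85, 256.281] pointing down, gripper open.
Joint ranges: [-2.63, 2.63], [-0.92, 2.1], [0.06, 2.66], [-1.3, 4.44], [0, 2.69], [-3.02, 3.02]. Speed limits (rad/s): [2.22, 2.22, 2.79, 3.14, 3.14, 3.14].

### API

Orientations are given as [roll, pitch, yaw] about the fixed x, y, z axes, in that order (R = Rz(yaw) Ry(pitch) Rx(roll)).
In Python, from rig import r gives the robot as it stands. The module is installed in compiled form; this text tells all that it offers.
- The arm moves only by the tool jog_arm, never from a script. Its argument "deltas" is a list of rows, each an object with "gripper": the gripper command: -1 is fully open, 1 is shut, values between are in proportion; "translation": the shift along the world's x, y, z in units of 10 cm (1.0 is 10 cm), a list of three; "dr": the turn, a rotation vector about the world's x, y, z in units of pi/2 rad (1.0 is pi/2 rad), a list of three. In form: [{"gripper": gripper, "translation": [x, y, z], "dr": [wx, wy, wz]}, ...]. A call has 1 to 12 rows; each row shifts and turns the commanded pose from where the row before left it; what a row does not reach is not made up. A row lasts 1/12 s, in which the tool goes at most 41.7 mm and 7.16 degrees, less where a joint would pass 70% of its speed; a pose out of reach is approached as far as the arm can. A call with a number of a shift or a turn outside -1 to 1 is refused whole. A call with a gripper value outside its range is refused whole. The fingers move at their own pace and stop on an object; "squeeze" is the grip in N (left out, the last holds). Time passes only in rows, so rows that do not move let the fingers close. It gives the time, the measured TCP pose, the force and the opening at its end, in the units of the state.
- r.sense(): the state, without advancing time (a new reading comes with each control period).
- r.grab_frame(name): name is "scene" or "top"; returns the picture (480x640x3 uint8, blue, green, red); there is no depth.
- r.calibration(name): a dict with "mtx" (3x3 intrinsics, pixels), "k1" (the pictures are not rectified: a ray, as slopes to the right and down, at radius r is drawn at 1 + k1 r^2 times it, then the intrinsics apply), "world_from_camera" (4x4, takes a point from camera to world coordinates). Camera axes: x right, y down, z forward; pixel columns grow to the right and rows downward; lengths in mm; the calibration is good to about 2 mm. A picture is of the moment at which its call begins. calibration takes no time and is no camera call.
- r.sign_off(): hands the job in, once; it reports no verdict.
The state is a dict: "clock": time; "qpos": joint angles; "qvel": joint speeds; "joint_efforts": joint torques, N m; "eef_pos": TCP position; "tcp_rot": TCP orientation; "contact_force": force on the tool from outside, world axes, zero at the start; "wrist_torque": the same for the moment, N m; "opening": opening from 0.0 (shut) to 1.0 (fully open).
Only numpy, scipy, OpenCV 4.12 (cv2) and the standard library are available. Lean on these libraries where they do the work, as an engineer would, in place of code of your own. Each camera call takes 0.05 s, during which the arm holds its last target. There are 200 camera calls.

### The job

The wooden type case on the bench stands open. First fold its upright inner flap all the way down flat over the printing blocks, then swing the hinged outer cover fully shut over it; only push both boards from outside with the fingers, do not grip them. Leave the blocks lying in the case, and do not pick up or shift the ink can, the wooden block or the roller that stand around it.

Things in the scene. Friction and masses are not known exactly. Their poses are not given: they have to be found in the camera images.
- case: Open plywood case screwed to the bench, 180 mm (its x) by 200 mm (its y) by 72 mm high, walls and floor 8 mm thick. Origin: centre of its underside, on the bench. Its z is up. The cover is hinged on the rim of its +y side, the flap just inside its -y side. It stands anywhere in front of the robot, turned up to 0.4 rad.
- flap (a joint): Angle (rad) of the inner flap, a wooden board 158 mm (case's x) by 172 mm (hinge to free edge) by 6 mm, 0.1 kg. 0 = flat on its ledges, 26 mm below the case's rim; 1.57 = upright; stop at 1.8 (leaning outward, to -y). Starts at 1.45 to 1.75. Hinge friction (about 0.14 N m) keeps it wherever it is left, so push it all the way down. While it stands, the cover cannot close past it.
- flap_hinge (a point): Middle of the flap's hinge line, which runs along the case's x: 84 mm to the case's -y of its centre, 46 mm above the bench, in the plane of the flap's outer face (which looks to the case's -y when upright and up when folded; the 6 mm of wood lie on the other side of this plane).
- flap_edge (a point): Middle of the flap's free edge, on the same outer face, 172 mm from the hinge line; it is the top edge while the flap stands.
- cover (a joint): Angle (rad) of the outer cover, a plywood board 180 mm (case's x) by 200 mm (hinge to free edge) by 10 mm, 0.2 kg. 0 = shut flat on the rim; 1.57 = upright; stop at 2.0 (leaning outward, to the case's +y). Starts at 1.6 to 1.9. Hinge friction (about 0.32 N m) keeps it wherever it is left, so push it right down onto the rim.
- cover_hinge (a point): Middle of the cover's hinged edge, on its outer face (which looks to the case's +y when upright and up when shut). The hinge axis runs along the case's x, 100 mm to the case's +y of its centre, 72.5 mm above the bench, on the cover's inner face; this point lies 10 mm (the board's thickness) from it, straight above it when shut.
- cover_edge (a point): Middle of the cover's free edge, on the same outer face, 200 mm from point cover_hinge; it is the top edge while the cover stands, and lies 82 mm above the bench when shut.
- ink_can: Loose steel ink can, 68 mm across and 75 mm high, standing on the bench near the case; origin at the centre of its underside. Leave alone.
- planer: Loose light wooden block with a dark top, 85 x 60 x 36 mm, on the bench near the case; origin at the centre of its underside. Leave alone.
- brayer: Loose ink roller lying on the bench near the case: a black roller 36 mm across and 70 mm wide, wire fork and wooden handle, 130 mm long along its x, 36 mm high; origin at the foot end of the fork, on the bench, the handle reaching 75 mm to its -x. Leave alone.
- block1_mid (a point): Centre of a loose dark wooden printing block, 36 x 60 mm (along the case's x and y) and 23 mm high, lying on the case's floor, below the folded flap. Leave in the case.
- block2_mid (a point): Centre of a loose dark wooden printing block, 30 x 60 mm (along the case's x and y) and 23 mm high, lying on the case's floor, below the folded flap. Leave in the case.
- block3_mid (a point): Centre of a loose dark wooden printing block, 36 x 60 mm (along the case's x and y) and 23 mm high, lying on the case's floor, below the folded flap. Leave in the case.
- block4_mid (a point): Centre of a loose dark wooden printing block, 60 x 36 mm (along the case's x and y) and 23 mm high, lying on the case's floor, below the folded flap. Leave in the case.
- flap_lining: Thin brown card-coloured lining board, 130 x 140 x 2 mm, glued on the flap's inner face (its underside once folded), ending 14 to 16 mm short of its edges; it moves with the flap. Origin: centre of the face that is glued on. The fingers must not press on it.
- cover_lining: Thin brown card-coloured lining board, 150 x 164 x 3 mm, glued on the cover's inner face (its underside once shut), ending 15 to 18 mm short of its edges; it moves with the cover. Origin: centre of the face that is glued on. The fingers must not press on it.
Things that resemble listed ones, but are neither listed nor needed, are in the scene too. Leave any orange or purple look-alike of the part that bears block2_mid alone.

How it is judged (in metres and radians):
On the way, in this order (a step that is already met when the one before it is completed fails the run):
1. the flap is folded flat while the cover still stands open (value of joint flap below 0.05 rad and value of joint cover above 1 rad), for 0.2 s.
2. the cover is shut over the folded flap (value of joint cover below 0.04 rad and value of joint flap below 0.05 rad), for 0.2 s.
At the end, for the whole second after the job is handed in: The flap lies flat (within 0.05 rad) and the cover is shut on the rim over it (within 0.04 rad), both at rest; the blocks lie in the case; the can, wooden block and roller are where they were (within 30 mm) (all of step 2 and velocity of joint flap between -0.05 and 0.05 rad/s and velocity of joint cover between -0.05 and 0.05 rad/s and height (world z) of each of block1_mid, block2_mid, block3_mid, block4_mid below 0.04 m and horizontal distance between each of block1_mid, block2_mid, block3_mid, block4_mid and case below 0.12 m and distance of each of ink_can, planer, brayer from where it was at the start of the episode below 0.03 m); the robot touches nothing.
It fails at once if a printing block is lifted out of its bed (height (world z) of any of block1_mid, block2_mid, block3_mid, block4_mid above 0.05 m).
It fails at once if the ink can, wooden block or roller is lifted, pushed away or knocked over (moved over 30 mm or tipped) (distance of any of ink_can, planer, brayer from where it was at the start of the episode above 0.03 m or angle between any of ink_can, planer, brayer's own z axis and vertical above 0.3 rad).
It fails at once if the flap or the cover is gripped or pulled: the fingers press on the lining of its inner face with over 2 N (contact force between the fingers and flap_lining above 2 N or contact force between the fingers and cover_lining above 2 N).
It also fails if it takes over 61 s, if anything falls off the work surface, if the arm or the gripper's body presses on something with over 40 N, if the wrist force passes 120 N, or if a joint passes its speed limit or range.

## Working session

There is one attempt and no reset: what is moved stays moved. The work goes in short steps, Python scripts to look and compute and a tool call to move; the robot and the scene stay as the last step left them, time stands still between calls to the robot, and variables do not carry over. Pictures are saved under pics/ and viewed, about 8 in all and at most 12, crops included, and the job is handed in when it is done.

Besides the shell and the picture viewer there is one more tool, called after "Call:" as name([rows], argument=value, ...), one row to a line, values as JSON. jog_arm: Moves the arm, as the interface text tells. Shifts and turns lie within -1 to 1; 1 stands for 10 cm of shift or pi/2 rad of turn. Its arguments: {"type":"object","properties":{"deltas":{"type":"array"},"squeeze":{"type":"number"}},"required":["deltas"]}

```bash
mkdir -p pics; python3 - <<'E'
from rig import r
import cv2
for n in("scene","top"):
    cv2.imwrite(f"pics/{n}0.png",r.grab_frame(n)); c=r.calibration(n); print(n,c["mtx"].tolist(),c["k1"],c["world_from_camera"].round(3).tolist())
print(r.sense())
E
```

```text
scene [[480.5254280378676, 0.0, 327.23577037633424], [0.0, 480.5254280378676, 235.8022603810442], [0.0, 0.0, 1.0]] -0.13042143565058467 [[-0.615, 0.621, -0.487, 1059.932], [0.789, 0.473, -0.393, 427.869], [-0.014, -0.625, -0.78, 833.316], [0.0, 0.0, 0.0, 1.0]]
top [[539.2619040641671, 0.0, 317.4976119490818], [0.0, 539.2619040641671, 239.99687208229375], [0.0, 0.0, 1.0]] -0.0016783014518091225 [[-0.016, -0.989, 0.148, 476.345], [-0.999, 0.021, 0.031, 48.095], [-0.034, -0.148, -0.988, 1024.696], [0.0, 0.0, 0.0, 1.0]]
{'clock': 0.1, 'qpos': array([-1.13841236e+00,  3.53565518e-01,  1.63403720e+00, -1.25761506e-05,
        1.15518730e+00, -2.40769762e-03]), 'qvel': array([ 0.0001808 , -0.00299296, -0.00331627, -0.00039728,  0.00057375,
        0.00014281]), 'joint_efforts': array([-6.46706994e-04, -6.06358552e+01, -3.42820716e+01, -3.46624438e-05,
        4.02807374e-03,  6.81553288e-06]), 'eef_pos': array([ 263.0969785 , -566.50820345,  255.65473891]), 'tcp_rot': array([ 3.14158404e+00,  1.19738024e-03, -1.13599958e+00]), 'contact_force': array([-0.12068017, -0.07202699,  0.67730632]), 'wrist_torque': array([-0.03302724, -0.02193294, -0.05875223]), 'opening': 1.0004413941753727}
```

View pics/scene0.png

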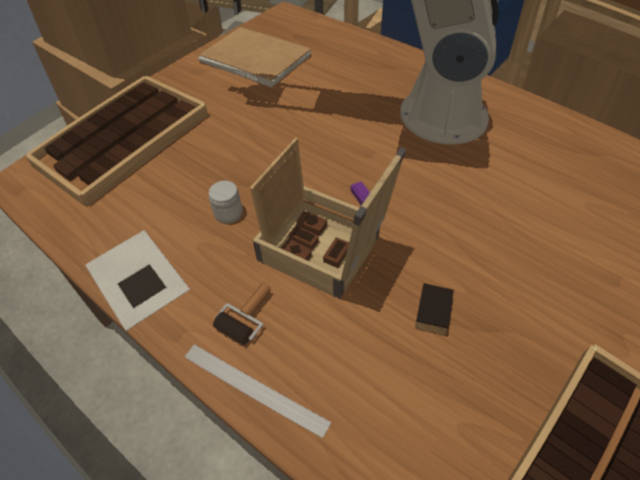

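View pics/top0.png

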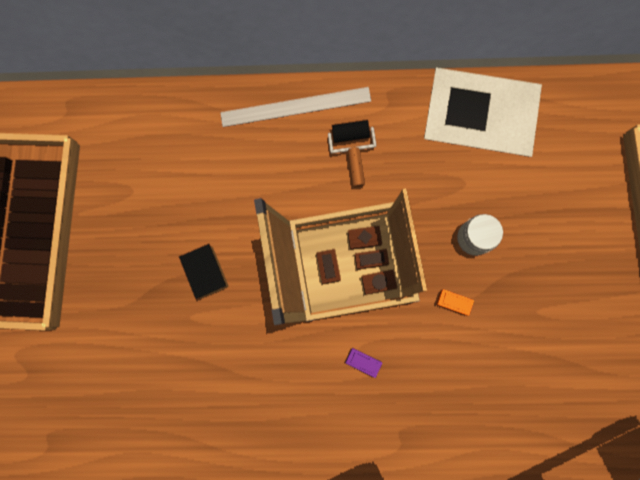

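The top view shows the case centred near (345,262). The cover stands on the left, with its dark-cornered top edge running from (262,205) to (277,320). The flap stands on the right, with its top edge from (405,192) to (424,290). The can is at (480,235), the roller at (352,150) and the wooden block at (203,272). I'll enlarge the case to pick its corners.

```bash
cat > h.py <<'E'
from rig import r
import cv2, numpy as np
def ray(n,p):
    c=r.calibration(n);K=c["mtx"];T=c["world_from_camera"];k=c["k1"]
    d=cv2.undistortPoints(np.array([[p]],float),K,np.array([k,0,0,0.]),).ravel()
    return T[:3,3],T[:3,:3]@np.array([*d,1])
def onz(n,p,z):
    o,d=ray(n,p);return o+d*(z-o[2])/d[2]
def proj(n,P):
    c=r.calibration(n);T=np.linalg.inv(c["world_from_camera"]);P=np.atleast_2d(P).astype(float)
    return cv2.projectPoints(P,cv2.Rodrigues(T[:3,:3])[0],T[:3,3],c["mtx"],np.array([c["k1"],0,0,0.]))[0].reshape(-1,2)
E
python3 - <<'E'
from h import *
im=cv2.imread("pics/top0.png")[180:330,240:440]
im=cv2.resize(im,None,fx=4,fy=4,interpolation=cv2.INTER_CUBIC)
for i in range(0,200,20):cv2.putText(im,str(240+i),(i*4,10),0,.35,(255,255,255));cv2.line(im,(i*4,12),(i*4,18),(255,255,255))
for i in range(0,150,20):cv2.putText(im,str(180+i),(0,i*4+4),0,.35,(255,255,255))
cv2.imwrite("pics/topc.png",im)
im=cv2.imread("pics/scene0.png")[135:300,240:420]
im=cv2.resize(im,None,fx=3.6,fy=3.6,interpolation=cv2.INTER_CUBIC)
for i in range(0,180,20):cv2.putText(im,str(240+i),(int(i*3.6),10),0,.35,(255,255,255))
for i in range(0,165,20):cv2.putText(im,str(135+i),(0,int(i*3.6)+4),0,.35,(255,255,255))
cv2.imwrite("pics/scenec.png",im)
E
```

```text
(no output)
```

View pics/topc.png

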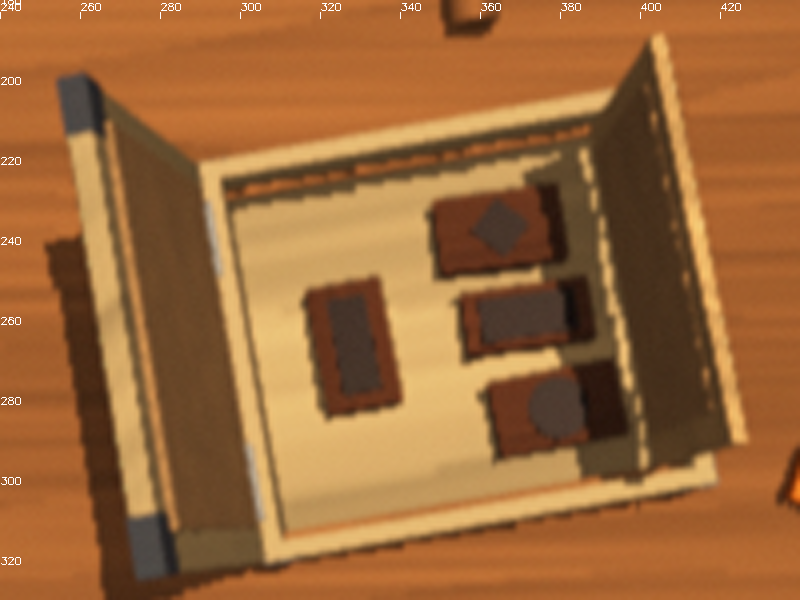

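View pics/scenec.png

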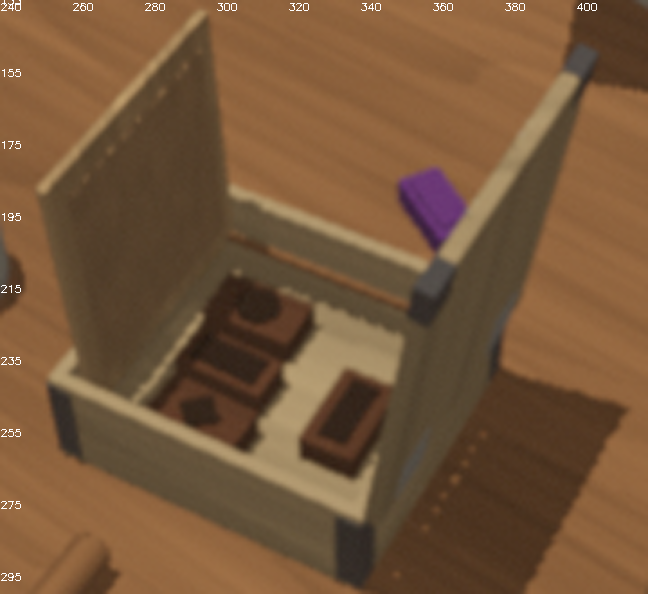

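The crops show these pixels in the top view:
- **Rim corners:** (290,220.5), (306.5,320.5), (418.5,300.5).
- **Flap's outer top edge:** (406,189) to (426,290).
- **Cover's outer top edge:** (254.5,200) to (274,324).

The orange and purple blocks are look-alikes outside the case.

```bash
python3 - <<'E'
from h import *
C={(1,1):(290,220.5),(-1,1):(306.5,320.5),(-1,-1):(418.5,300.5)}
W={k:onz("top",p,72)[:2] for k,p in C.items()}
for k in W:print(k,W[k].round(1))
print("sizes",np.linalg.norm(W[1,1]-W[-1,1]),np.linalg.norm(W[-1,1]-W[-1,-1]))
c=(W[1,1]+W[-1,-1])/2
yv=W[-1,1]-W[-1,-1]; xv=W[1,1]-W[-1,1]
a1=np.arctan2(-yv[0],yv[1]);a2=np.arctan2(xv[1],xv[0]);print("centre",c,"yaw",a1,a2)
yaw=(a1+a2)/2
R=np.array([[np.cos(yaw),-np.sin(yaw)],[np.sin(yaw),np.cos(yaw)]])
print("scene chk rim",[ (k,proj("scene",[*(c+R@np.array([90*k[0],100*k[1]])),72]).round(1).tolist()) for k in((1,1),(-1,1),(1,-1),(-1,-1))])
def board(pix,hy,hz,L,off):
    # angle from edge ray: find th such that projected edge mid matches
    o,d=ray("top",pix)
    ol=R.T@(o[:2]-c);dl=R.T@d[:2]
    best=min(np.linspace(1.3,2.1,801),key=lambda t:abs(err(t,o,d,ol,dl,hy,hz,L,off)))
    return best
def pt(t,hy,hz,L,off,s):# s=+1 flap(extends to +y when flat), -1 cover
    return hy+s*(L*np.cos(t)-off*np.sin(t)), hz+L*np.sin(t)+off*np.cos(t)
def err(t,o,d,ol,dl,hy,hz,L,off):
    s=1 if hy<0 else -1
    y,z=pt(t,hy,hz,L,off,s);k=(z-o[2])/d[2]
    return ol[1]+dl[1]*k-y
for nm,px,g in(("flap",((406+426)/2,(189+290)/2),(-84,46,172,0)),("cover",((254.5+274)/2,262),(100,72.5,200,10))):
    t=board(px,*g);y,z=pt(t,*g,1 if nm=="flap" else -1)
    P=np.array([*(c+R@np.array([0,y])),z]);print(nm,t,"local y,z",y,z,"world",P.round(1),"scene px",proj("scene",P).round(1))
    for x in(-79,79) if nm=="flap" else (-90,90):print(x,proj("scene",[*(c+R@np.array([x,y])),z]).round(1))
for nm,p,z in(("can",(483,232),75),("planer",(203,271),36),("brayer",(352,150),18),("handle end",(358,185),12)):
    w=onz("top",p,z)[:2];print(nm,w.round(),"local",(R.T@(w-c)).round())
E
```

```text
(1, 1) [655.7 127.4]
(-1, 1) [477.2 100. ]
(-1, -1) [508.5 -96.3]
sizes 180.6072802558503 198.81552224017017
centre [582.10595179  15.51753398] yaw 0.15826511720083009 0.15204711562111398
scene chk rim [((1, 1), [[339.3, 279.9]]), ((-1, 1), [[379.8, 216.7]]), ((1, -1), [[252.3, 240.3]]), ((-1, -1), [[298.3, 184.5]])]
flap 1.611 local y,z -90.91316910677766 217.86101388302438 world [596.2 -74.3 217.9] scene px [[273.1 161.4]]
-79 [[294.9 137.5]]
79 [[249.1 187.9]]
cover 1.693 local y,z 134.30537231561692 269.7894863653076 world [561.4 148.2 269.8] scene px [[384.  181.8]]
-90 [[405.2 150.1]]
90 [[359.6 218. ]]
can [ 627. -214.] local [   9. -234.]
planer [571. 293.] local [ 32. 276.]
brayer [802.  11.] local [216. -39.]
handle end [733.   1.] local [147. -38.]
```

The geometry agrees: measured sizes are 180.6 × 198.8 mm, and the predicted scene pixels match. The case centre is (582, 15.5) with yaw 0.155, the flap is at about 1.61 rad and the cover at about 1.69 rad. Next I shut the fingers and go to the flap's outer (-y) side, above the can.

Call:
jog_arm([
  {"gripper": 1, "translation": [0.22, 0.28, 0], "dr": [0, 0, -0.015]},
  {"gripper": 1, "translation": [0.22, 0.28, 0], "dr": [0, 0, -0.015]},
  {"gripper": 1, "translation": [0.22, 0.28, 0], "dr": [0, 0, -0.015]},
  {"gripper": 1, "translation": [0.22, 0.28, 0], "dr": [0, 0, -0.015]},
  {"gripper": 1, "translation": [0.22, 0.28, 0], "dr": [0, 0, -0.015]},
  {"gripper": 1, "translation": [0.22, 0.28, 0], "dr": [0, 0, -0.015]},
  {"gripper": 1, "translation": [0.22, 0.28, 0], "dr": [0, 0, -0.015]},
  {"gripper": 1, "translation": [0.22, 0.28, 0], "dr": [0, 0, -0.015]},
  {"gripper": 1, "translation": [0.22, 0.28, 0], "dr": [0, 0, -0.015]},
  {"gripper": 1, "translation": [0.22, 0.28, 0], "dr": [0, 0, -0.015]},
  {"gripper": 1, "translation": [0.22, 0.28, 0], "dr": [0, 0, -0.015]},
  {"gripper": 1, "translation": [0.22, 0.28, 0], "dr": [0, 0, -0.015]},
], squeeze=20)

```text
clock: 1.1
eef_pos: [527.9, -229.2, 256.1]
tcp_rot: [3.141, 0.0, -1.42]
contact_force: [0.7, -0.6, -0.2]
opening: -0.002
```

Call:
jog_arm([
  {"gripper": 1, "translation": [0.2, 0.24, 0], "dr": [0, 0, 0]},
  {"gripper": 1, "translation": [0.2, 0.24, 0], "dr": [0, 0, 0]},
  {"gripper": 1, "translation": [0.2, 0.24, 0], "dr": [0, 0, 0]},
  {"gripper": 1, "translation": [0.17, 0.24, 0], "dr": [0, 0, 0]},
  {"gripper": 1, "translation": [0, 0, -0.3], "dr": [0, 0, 0]},
  {"gripper": 1, "translation": [0, 0, -0.3], "dr": [0, 0, 0]},
  {"gripper": 1, "translation": [0, 0, 0], "dr": [0, 0, 0]},
  {"gripper": 1, "translation": [0, 0, 0], "dr": [0, 0, 0]},
])

```text
clock: 1.77
eef_pos: [603.0, -134.5, 194.9]
tcp_rot: [3.138, 0.002, -1.419]
contact_force: [0.2, -0.4, 0.9]
opening: 0.002
```

```bash
python3 - <<'E'
from h import *
cv2.imwrite("pics/scene1.png",r.grab_frame("scene")[60:360,160:560].repeat(2,0).repeat(2,1))
# planned TCP path (tip corner on flap), local -> world increments
c=np.array([582.1,15.5]);R=np.array([[.988,-.1544],[.1544,.988]])
p=np.array([*(r.sense()["eef_pos"])]);print(p, R.T@(p[:2]-c))
for t in (1.6,1.4,1.2,1.0,.8,.6,.4,.2,.1,0):
    rho=120;y=-84+rho*np.cos(t)-14.5;z=46+rho*np.sin(t)+25
    w=np.array([*(c+R@np.array([0,y])),z]);print(t,w.round(1),((w-p)/100).round(3));p=w
E
```

```text
[ 604.1256868  -134.99969928  196.60041384] [  -1.47577501 -152.09446893]
1.6 [597.8 -85.3 190.9] [-0.063  0.497 -0.057]
1.4 [594.2 -61.7 189.3] [-0.037  0.236 -0.017]
1.2 [590.6 -38.9 182.8] [-0.036  0.228 -0.064]
1.0 [587.3 -17.8 172. ] [-0.033  0.211 -0.109]
0.8 [584.4   0.8 157.1] [-0.029  0.185 -0.149]
0.6 [582.   16.  138.8] [-0.024  0.153 -0.183]
0.4 [580.2  27.4 117.7] [-0.018  0.113 -0.21 ]
0.2 [579.1  34.4  94.8] [-0.011  0.07  -0.229]
0.1 [578.9  36.1  83. ] [-0.003  0.018 -0.119]
0 [578.8  36.7  71. ] [-0.001  0.006 -0.12 ]
```

View pics/scene1.png

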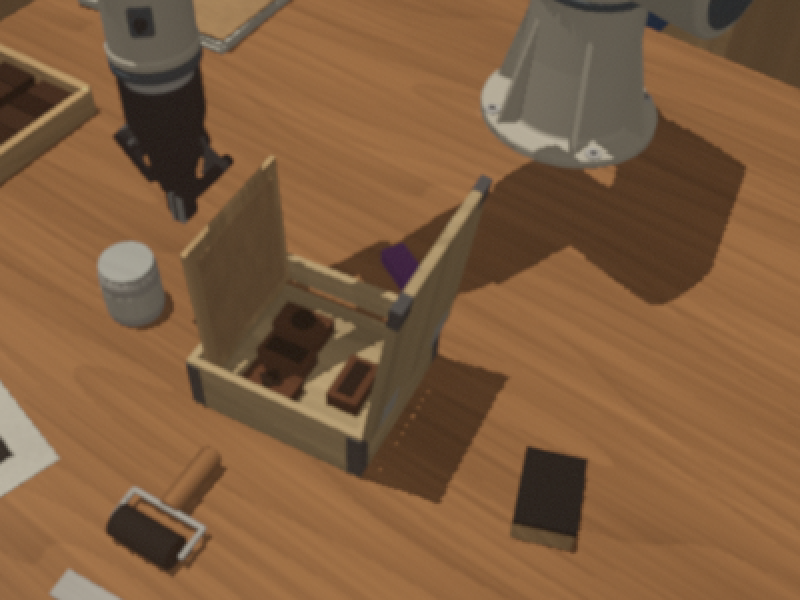

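The fingers are outside the flap and clear of the can, but the gripper's knuckles stick out along the push direction. I'll turn 90° so they point along the hinge line.

Call:
jog_arm([
  {"gripper": 1, "translation": [0, 0, 0.02], "dr": [0, 0, 0.077]},
  {"gripper": 1, "translation": [0, 0, 0.02], "dr": [0, 0, 0.077]},
  {"gripper": 1, "translation": [0, 0, 0], "dr": [0, 0, 0.077]},
  {"gripper": 1, "translation": [0, 0, 0], "dr": [0, 0, 0.077]},
  {"gripper": 1, "translation": [0, 0, 0], "dr": [0, 0, 0.077]},
  {"gripper": 1, "translation": [0, 0, 0], "dr": [0, 0, 0.077]},
  {"gripper": 1, "translation": [0, 0, 0], "dr": [0, 0, 0.077]},
  {"gripper": 1, "translation": [0, 0, 0], "dr": [0, 0, 0.077]},
  {"gripper": 1, "translation": [0, 0, 0], "dr": [0, 0, 0.077]},
  {"gripper": 1, "translation": [0, 0, 0], "dr": [0, 0, 0.077]},
  {"gripper": 1, "translation": [0, 0, 0], "dr": [0, 0, 0.077]},
  {"gripper": 1, "translation": [0, 0, 0], "dr": [0, 0, 0.077]},
])

```text
clock: 2.82
eef_pos: [605.3, -135.7, 202.9]
tcp_rot: [3.141, -0.003, 0.038]
contact_force: [-0.3, -0.1, -0.4]
opening: -0.002
```

Call:
jog_arm([
  {"gripper": 1, "translation": [-0.015, 0.12, -0.03], "dr": [0, 0, 0.075]},
  {"gripper": 1, "translation": [-0.015, 0.1, -0.03], "dr": [0, 0, 0]},
  {"gripper": 1, "translation": [-0.015, 0.1, -0.03], "dr": [0, 0, 0]},
  {"gripper": 1, "translation": [-0.015, 0.1, -0.02], "dr": [0, 0, 0]},
  {"gripper": 1, "translation": [-0.015, 0.1, -0.01], "dr": [0, 0, 0]},
  {"gripper": 1, "translation": [-0.015, 0.1, 0], "dr": [0, 0, 0]},
  {"gripper": 1, "translation": [-0.015, 0.1, 0], "dr": [0, 0, 0]},
  {"gripper": 1, "translation": [-0.015, 0.1, -0.01], "dr": [0, 0, 0]},
  {"gripper": 1, "translation": [-0.015, 0.1, -0.03], "dr": [0, 0, 0]},
  {"gripper": 1, "translation": [-0.015, 0.1, -0.03], "dr": [0, 0, 0]},
  {"gripper": 1, "translation": [-0.015, 0.1, -0.04], "dr": [0, 0, 0]},
])

```text
clock: 3.73
eef_pos: [587.7, -21.8, 177.1]
tcp_rot: [3.141, -0.0, 0.15]
contact_force: [0.4, -1.5, -1.1]
opening: -0.001
```

Call:
jog_arm([
  {"gripper": 1, "translation": [-0.015, 0.095, -0.07], "dr": [0, 0, 0]},
  {"gripper": 1, "translation": [-0.015, 0.09, -0.08], "dr": [0, 0, 0]},
  {"gripper": 1, "translation": [-0.012, 0.08, -0.09], "dr": [0, 0, 0]},
  {"gripper": 1, "translation": [-0.012, 0.075, -0.095], "dr": [0, 0, 0]},
  {"gripper": 1, "translation": [-0.01, 0.06, -0.1], "dr": [0, 0, 0]},
  {"gripper": 1, "translation": [-0.008, 0.05, -0.11], "dr": [0, 0, 0]},
  {"gripper": 1, "translation": [-0.006, 0.04, -0.11], "dr": [0, 0, 0]},
  {"gripper": 1, "translation": [-0.005, 0.03, -0.11], "dr": [0, 0, 0]},
  {"gripper": 1, "translation": [0, 0.02, -0.1], "dr": [0, 0, 0]},
  {"gripper": 1, "translation": [0, 0, -0.06], "dr": [0, 0, 0]},
])

```text
clock: 4.57
eef_pos: [578.8, 31.4, 83.0]
tcp_rot: [-3.141, 0.002, 0.151]
contact_force: [-0.5, -0.1, 0.7]
opening: -0.003
```

Call:
jog_arm([
  {"gripper": 1, "translation": [0, 0, -0.04], "dr": [0, 0, 0]},
  {"gripper": 1, "translation": [0, 0, -0.03], "dr": [0, 0, 0]},
  {"gripper": 1, "translation": [0, 0, -0.03], "dr": [0, 0, 0]},
  {"gripper": 1, "translation": [0, 0, -0.01], "dr": [0, 0, 0]},
  {"gripper": 1, "translation": [0, 0, 0], "dr": [0, 0, 0]},
])

```text
clock: 4.98
eef_pos: [579.6, 31.0, 73.8]
tcp_rot: [3.142, -0.0, 0.15]
contact_force: [-0.5, 0.2, 0.2]
opening: -0.001
```

Call:
jog_arm([
  {"gripper": 1, "translation": [0, 0, -0.02], "dr": [0, 0, 0]},
  {"gripper": 1, "translation": [0, 0, -0.02], "dr": [0, 0, 0]},
  {"gripper": 1, "translation": [0, 0, 0], "dr": [0, 0, 0]},
])

```text
clock: 5.23
eef_pos: [580.0, 31.1, 70.9]
tcp_rot: [3.141, -0.001, 0.15]
contact_force: [-2.7, -1.2, 9.6]
opening: 0.0
```

```bash
python3 - <<'E'
from h import *
a=[r.sense()["contact_force"]]
cv2.imwrite("pics/scene2.png",r.grab_frame("scene")[120:320,200:460].repeat(3,0).repeat(3,1)); s=r.sense();print(a,s["contact_force"],s["eef_pos"])
E
```

```text
[array([-2.71296883, -1.2264415 ,  9.64838891])] [-3.79249779 -0.90141857 11.39667994] [579.96537652  31.0881833   70.88116938]
```

View pics/scene2.png

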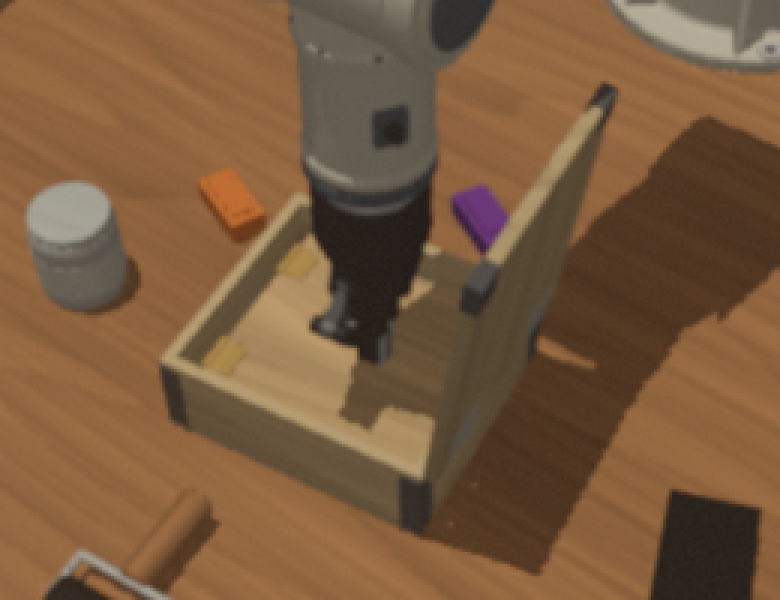

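The press stops at TCP z 70.9 with about 10 N. That puts the tip at 46 mm, which is the flat height, and the picture shows the flap lying on its ledges with the cover still open. I'll press a little more, then lift straight up.

Call:
jog_arm([
  {"gripper": 1, "translation": [0, 0, -0.015], "dr": [0, 0, 0]},
  {"gripper": 1, "translation": [0, 0, 0], "dr": [0, 0, 0]},
  {"gripper": 1, "translation": [0, 0, 0], "dr": [0, 0, 0]},
  {"gripper": 1, "translation": [0, 0, 0.1], "dr": [0, 0, 0]},
  {"gripper": 1, "translation": [0, 0, 0.34], "dr": [0, 0, 0]},
  {"gripper": 1, "translation": [0, 0, 0.34], "dr": [0, 0, 0]},
  {"gripper": 1, "translation": [0, 0, 0.34], "dr": [0, 0, 0]},
  {"gripper": 1, "translation": [0, 0, 0.34], "dr": [0, 0, 0]},
  {"gripper": 1, "translation": [0, 0, 0.34], "dr": [0, 0, 0]},
  {"gripper": 1, "translation": [0, 0, 0.34], "dr": [0, 0, 0]},
  {"gripper": 1, "translation": [0, 0, 0.34], "dr": [0, 0, 0]},
  {"gripper": 1, "translation": [0, 0, 0.3], "dr": [0, 0, 0]},
])

```text
clock: 6.28
eef_pos: [579.4, 31.1, 349.0]
tcp_rot: [3.141, -0.002, 0.15]
contact_force: [1.3, -0.5, -0.6]
opening: -0.002
```

```bash
python3 - <<'E'
from h import *
cv2.imwrite("pics/scene3.png",r.grab_frame("scene")[120:320,200:460].repeat(3,0).repeat(3,1)); s=r.sense();print(s["eef_pos"])
c=np.array([582.1,15.5]);R=np.array([[.988,-.1544],[.1544,.988]])
p=s["eef_pos"]
w=np.array([*(c+R@[0,200]),340]);print(w,(w-p)/100)
p=w
for t in (1.693,1.5,1.3,1.1,.9,.7,.5,.3,.15,0):
    L=160;y=100-(L*np.cos(t)-10*np.sin(t))+11;z=72.5+L*np.sin(t)+10*np.cos(t)+25
    w=np.array([*(c+R@np.array([0,y])),z]);print(t,w.round(1),((w-p)/100).round(3));p=w
E
```

```text
[581.70690514  31.24253019 355.0804338 ]
[551.22 213.1  340.  ] [-0.30486905  1.8185747  -0.15080434]
1.693 [560.4 154.2 255.1] [ 0.092 -0.589 -0.849]
1.5 [565.2 123.8 257.8] [ 0.048 -0.304  0.027]
1.3 [570.1  92.4 254.3] [ 0.049 -0.314 -0.035]
1.1 [574.8  62.3 244.6] [ 0.047 -0.301 -0.097]
0.9 [579.1  34.6 229. ] [ 0.043 -0.276 -0.156]
0.7 [582.9  10.6 208.2] [ 0.038 -0.24  -0.208]
0.5 [585.9  -8.8 183. ] [ 0.03  -0.195 -0.252]
0.3 [588.1 -22.9 154.3] [ 0.022 -0.141 -0.286]
0.15 [589.2 -29.7 131.3] [ 0.011 -0.067 -0.23 ]
0 [589.7 -32.9 107.5] [ 0.005 -0.033 -0.238]
```

View pics/scene3.png

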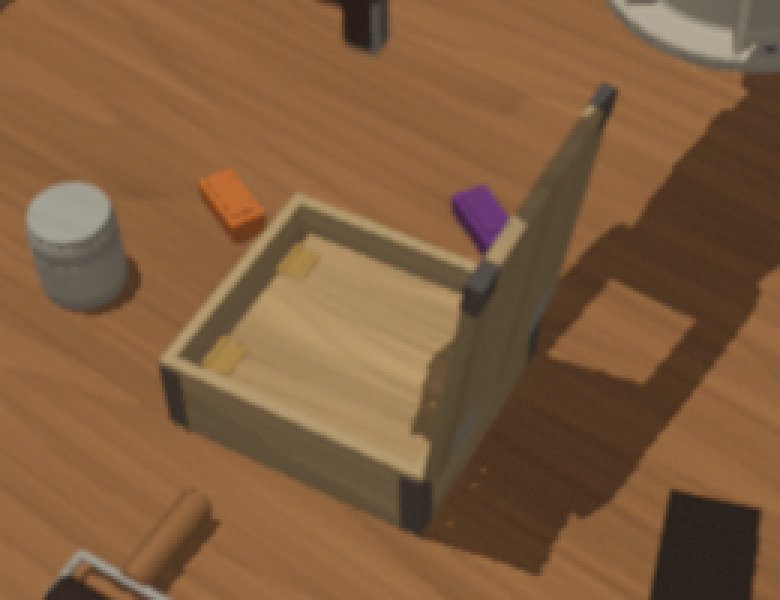

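The flap lies flat on the ledges and the cover is still open. I go over the cover to its outer side, then descend.

Call:
jog_arm([
  {"gripper": 1, "translation": [-0.05, 0.3, 0], "dr": [0, 0, 0]},
  {"gripper": 1, "translation": [-0.05, 0.3, 0], "dr": [0, 0, 0]},
  {"gripper": 1, "translation": [-0.05, 0.3, 0], "dr": [0, 0, 0]},
  {"gripper": 1, "translation": [-0.05, 0.3, 0], "dr": [0, 0, 0]},
  {"gripper": 1, "translation": [-0.05, 0.3, 0], "dr": [0, 0, 0]},
  {"gripper": 1, "translation": [-0.05, 0.32, 0], "dr": [0, 0, 0]},
  {"gripper": 1, "translation": [0, 0, -0.3], "dr": [0, 0, 0]},
  {"gripper": 1, "translation": [0, 0, -0.3], "dr": [0, 0, 0]},
  {"gripper": 1, "translation": [0, 0, -0.35], "dr": [0, 0, 0]},
  {"gripper": 1, "translation": [0, 0, 0], "dr": [0, 0, 0]},
])

```text
clock: 7.17
eef_pos: [545.9, 212.2, 245.0]
tcp_rot: [3.14, 0.009, 0.151]
contact_force: [-1.1, -0.9, -0.9]
opening: -0.004
```

Call:
jog_arm([
  {"gripper": 1, "translation": [0.03, -0.2, 0], "dr": [0, 0, 0]},
  {"gripper": 1, "translation": [0.03, -0.2, 0], "dr": [0, 0, 0]},
  {"gripper": 1, "translation": [0.03, -0.16, 0], "dr": [0, 0, 0]},
  {"gripper": 1, "translation": [0.02, -0.12, 0], "dr": [0, 0, 0]},
  {"gripper": 1, "translation": [0.02, -0.12, 0], "dr": [0, 0, 0]},
  {"gripper": 1, "translation": [0.02, -0.12, 0], "dr": [0, 0, 0]},
  {"gripper": 1, "translation": [0.02, -0.12, -0.01], "dr": [0, 0, 0]},
  {"gripper": 1, "translation": [0.02, -0.12, -0.02], "dr": [0, 0, 0]},
  {"gripper": 1, "translation": [0.02, -0.12, -0.03], "dr": [0, 0, 0]},
  {"gripper": 1, "translation": [0.02, -0.12, -0.04], "dr": [0, 0, 0]},
])

```text
clock: 8.0
eef_pos: [572.8, 72.0, 241.2]
tcp_rot: [3.142, -0.0, 0.151]
contact_force: [0.4, 1.6, 1.4]
opening: -0.003
```

Call:
jog_arm([
  {"gripper": 1, "translation": [0.02, -0.14, -0.05], "dr": [0, 0, 0]},
  {"gripper": 1, "translation": [0.02, -0.14, -0.07], "dr": [0, 0, 0]},
  {"gripper": 1, "translation": [0.02, -0.13, -0.08], "dr": [0, 0, 0]},
  {"gripper": 1, "translation": [0.02, -0.12, -0.1], "dr": [0, 0, 0]},
  {"gripper": 1, "translation": [0.015, -0.11, -0.11], "dr": [0, 0, 0]},
  {"gripper": 1, "translation": [0.015, -0.1, -0.125], "dr": [0, 0, 0]},
  {"gripper": 1, "translation": [0.015, -0.08, -0.13], "dr": [0, 0, 0]},
  {"gripper": 1, "translation": [0.01, -0.07, -0.14], "dr": [0, 0, 0]},
  {"gripper": 1, "translation": [0.01, -0.05, -0.14], "dr": [0, 0, 0]},
  {"gripper": 1, "translation": [0, -0.03, -0.12], "dr": [0, 0, 0]},
  {"gripper": 1, "translation": [0, 0, -0.1], "dr": [0, 0, 0]},
])

```text
clock: 8.92
eef_pos: [586.5, -24.6, 122.9]
tcp_rot: [3.142, 0.001, 0.15]
contact_force: [-0.3, -0.6, 0.9]
opening: -0.005
```

Now the last stretch down to TCP z ≈ 107, slowly.

Call:
jog_arm([
  {"gripper": 1, "translation": [0, 0, -0.05], "dr": [0, 0, 0]},
  {"gripper": 1, "translation": [0, 0, -0.04], "dr": [0, 0, 0]},
  {"gripper": 1, "translation": [0, 0, -0.03], "dr": [0, 0, 0]},
  {"gripper": 1, "translation": [0, 0, -0.02], "dr": [0, 0, 0]},
  {"gripper": 1, "translation": [0, 0, -0.01], "dr": [0, 0, 0]},
  {"gripper": 1, "translation": [0, 0, 0], "dr": [0, 0, 0]},
])

```text
clock: 9.42
eef_pos: [587.1, -23.6, 110.0]
tcp_rot: [-3.142, -0.0, 0.151]
contact_force: [-0.8, -0.1, -0.4]
opening: 0.001
```

Call:
jog_arm([
  {"gripper": 1, "translation": [0, 0, -0.02], "dr": [0, 0, 0]},
  {"gripper": 1, "translation": [0, 0, -0.02], "dr": [0, 0, 0]},
  {"gripper": 1, "translation": [0, 0, -0.015], "dr": [0, 0, 0]},
  {"gripper": 1, "translation": [0, 0, 0], "dr": [0, 0, 0]},
])

```text
clock: 9.75
eef_pos: [587.6, -23.8, 107.1]
tcp_rot: [3.141, -0.001, 0.151]
contact_force: [-9.1, 0.6, 27.6]
opening: -0.001
```

Contact at z 107.1 with 28 N means the tip is at the shut height of 82 mm. I hold briefly, lift and check.

Call:
jog_arm([
  {"gripper": 1, "translation": [0, 0, 0], "dr": [0, 0, 0]},
  {"gripper": 1, "translation": [0, 0, 0], "dr": [0, 0, 0]},
  {"gripper": 1, "translation": [0, 0, 0.1], "dr": [0, 0, 0]},
  {"gripper": 1, "translation": [0, 0, 0.3], "dr": [0, 0, 0]},
  {"gripper": 1, "translation": [0, 0, 0.35], "dr": [0, 0, 0]},
  {"gripper": 1, "translation": [0, 0, 0.35], "dr": [0, 0, 0]},
  {"gripper": 1, "translation": [0, 0, 0.35], "dr": [0, 0, 0]},
  {"gripper": 1, "translation": [0, 0, 0.35], "dr": [0, 0, 0]},
  {"gripper": 1, "translation": [0, 0, 0.3], "dr": [0, 0, 0]},
  {"gripper": 1, "translation": [0, 0, 0], "dr": [0, 0, 0]},
  {"gripper": 1, "translation": [0, 0, 0], "dr": [0, 0, 0]},
  {"gripper": 1, "translation": [0, 0, 0], "dr": [0, 0, 0]},
])

```text
clock: 10.75
eef_pos: [586.6, -23.8, 313.7]
tcp_rot: [-3.141, 0.001, 0.151]
contact_force: [-0.5, 0.3, -0.1]
opening: -0.002
```

```bash
python3 - <<'E'
from h import *
cv2.imwrite("pics/scene4.png",r.grab_frame("scene")[120:360,180:500].repeat(2,0).repeat(2,1)); s=r.sense();print(s["eef_pos"],s["contact_force"])
c=np.array([582.1,15.5]);R=np.array([[.988,-.1544],[.1544,.988]])
# expected px of shut free-edge corners (z82) in the crop
for a in(0,.04):
  print(a,[((proj("scene",[*(c+R@[x,100-200*np.cos(a)]),82+200*np.sin(a)])[0]-[180,120])*2).round(1).tolist() for x in(-90,90)])
E
```

```text
[586.21840481 -23.76686704 312.90797977] [-0.61869327 -0.24098271 -0.50769205]
0 [[236.0, 122.6], [143.3, 234.5]]
0.04 [[235.7, 117.4], [142.3, 229.6]]
```

View pics/scene4.png

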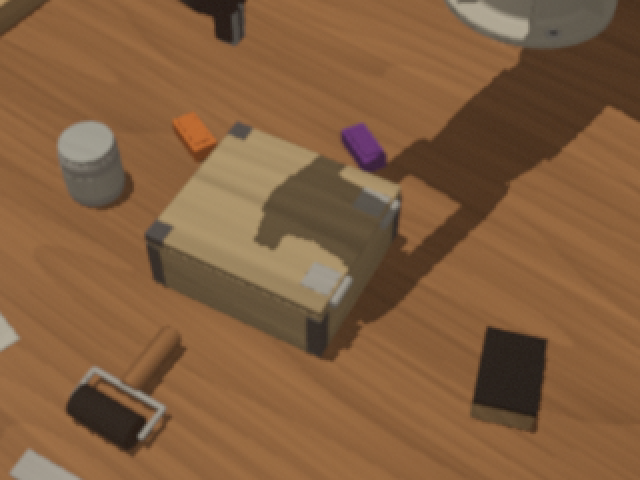

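The cover lies flat on the rim. Its corners are at about (237,124) and (147,233), against (236,123) and (143,235) predicted for fully shut. The can, roller and wooden block are in place, and the gripper is clear.

```bash
python3 -c "
from rig import r
print(r.sign_off())"
```

```text
the job is handed in; nothing more can be done
None
```

I folded the flap flat and then shut the cover over it, pushing both from outside with closed fingers. The job is handed in at about 11 s of robot time; sign-off gives no verdict.

- **Flap:** the final press stopped at TCP z 70.9 mm with about 10 N, which puts the fingertips at 46 mm, the flat height. A picture showed it on its ledges while the cover still stood open.
- **Cover:** the final press stopped at 107.1 mm with about 28 N, which puts the fingertips at 82 mm, the shut height. In the last picture its edge corners were within about 4 px, in the doubled crop, of where a fully shut cover would show. One of them was about as near to the 0.04 rad limit as to fully shut, so I rely on the press height and force for that.
- **Surroundings:** by eye in the last picture, the can, wooden block and roller had not moved, and neither had the orange and purple look-alikes. I did not re-measure them. The printing blocks are hidden under the flap, so I could not see them after folding; nothing touched them directly.
- **Robot:** it ended with the fingertips about 200 mm above the cover, touching nothing. No check failed.

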